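# Index the locked spice carousel one stop

## Robot

A 6-joint arm with a two-finger parallel gripper is mounted at the origin on a cart in front of the work surface, level with it; the furniture and walls round the work are solid. World frame = base frame: x ahead of the robot, y to its left, z up, the work surface at z = 0. Lengths are in mm, angles in rad, forces in N, time in s.
With the tool pointing down it reaches from about 350 to 775 mm from the base axis. Payload 7.3 kg.
Tool frame: the origin (TCP) lies at the very end of the fingers, on their centre line; the grasp point (between the pads) lies 19 mm behind it; z points along the fingers, y is the line along which they close (so a half turn about z gives the same grasp; the last joint's range is limited). The gripper opens to 92 mm and grips with 3 to 60 N. Pads are 19 mm wide; open, the fingers measure 130 mm over their backs; the gripper's body (75 mm by 190 mm) begins 47 mm behind the grasp point.
Start: joints at [1.179, 0.342, 1.524, -0, 1.275, -0.146], TCP at [127.733, 509.244, 226.741] pointing down, gripper open.
Joint ranges: [-2.53, 2.53], [-0.77, 2.02], [0.04, 2.7], [-1, 4.14], [0.28, 2.66], [-3.11, 3.11]. Speed limits (rad/s): [2.57, 2.57, 3.14, 3.14, 3.14, 3.14].

## Interface

Orientations are given as [roll, pitch, yaw] about the fixed x, y, z axes, in that order (R = Rz(yaw) Ry(pitch) Rx(roll)).
In Python, from plant import get_obs, vision, workorder gives the robot as it stands.
- The arm moves only by the shell command python3 -m pendant 'ROWS' [OPENING]. ROWS is a JSON object of lists of equal length, an entry for each row: "dp": the shift along the tool's x, y, z in m, a list of three; "rotation": the turn, a rotation vector about the tool's x, y, z in rad, a list of three. A call has 1 to 8 rows; each row is the pose to reach, as a shift and turn from the pose commanded when the call began, along the tool's axes at that moment; what a row does not reach only later rows make up. A row lasts 1/8 s, in which the tool goes at most 62.5 mm and 10.7 degrees, less where a joint would pass 70% of its speed; a pose out of reach is approached as far as the arm can. A call with a gripper value outside its range is refused whole. OPENING is the finger opening in m, from 0 to 0.0918, set as the call begins (- or left out, the last holds). The fingers move at their own pace and stop on an object; the grip force is fixed at half the most. Time passes only in rows, so rows that repeat a pose let the fingers close. It gives the time, the measured TCP pose, the force, the opening and the grip force at its end, in the units of the state.
- get_obs(): the state, without advancing time (a new reading comes with each control period).
- vision.capture(name): name is "scene" or "top"; returns a dict with "pixels" (480x640x3 uint8, red, green, blue), "vfov" (degrees; the focal length in pixels is half the picture's height over the tangent of half this angle, whatever the lens; pixels are square), "cx", "cy" (the principal point, pixels), "dist" ([k1, k2, p1, p2, k3] as OpenCV has them; the pictures are not rectified), "pose" (4x4, takes a point from camera to world coordinates). Camera axes: x right, y up, looking along -z (the intrinsics and any distortion apply to the point x, -y, -z); pixel columns grow to the right and rows downward; lengths in mm; the calibration is good to about 2 mm. A picture is of the moment at which its call begins. There is no depth.
- workorder.close_job(): hands the job in; it is judged then, once.
The state is a dict: "time": time; "joint_positions": joint angles; "dq": joint speeds; "tau": joint torques, N m; "tool_pos": TCP position; "tcp_rot": TCP orientation; "contact_force": force on the tool from outside, world axes, zero at the start; "moment": the same for the moment, N m; "grip_width": finger opening in mm; "finger_force": force on a finger pad.
Only numpy, scipy, OpenCV 4.12 (cv2) and the standard library are available. Lean on these libraries where they do the work, as an engineer would, in place of code of your own. Each camera call takes 0.05 s, during which the arm holds its last target. There are 200 camera calls.

## Task

The two-tier spice carousel is locked by the red spring knob at its front. Pull the knob straight out as far as it goes, swing the carousel by it one stop round towards the side where the mug stands, and let the knob spring fully home so that the carousel is locked there. Do not disturb the mug or the tin.

Things in the scene. Friction and masses are not known exactly. Their poses are not given: they have to be found in the camera images.
- base: Fixed black round base of the carousel, 262 mm across, with a sloping aluminium index ring that has three slots in its front. Origin on the vertical turning axis, at worktop height; z up, -x is the front (the knob's side at the start), +y to the left seen from the robot when the yaw is 0.
- knob_grip (a point): Grip point of the red knob, a cylinder 28 mm across, 24 mm long: on its axis, 10 mm below its outer face. At the start 147 mm from the turning axis and 86 mm up. The axis leans outwards from the turning axis, 30 degrees from vertical; the knob pulls up and out along it. A steel barrel 24 mm across lies 10 mm under its lower face. Moves with it; frame as the carousel's (x towards the turning axis).
- upper_tier (a point): Centre of the wooden upper tier's top, on the turning axis: a disc 250 mm across and 9 mm thick, underside 168 mm above the worktop, with a thin wire rail. It overhangs so that a gripper from straight above does not fit over the knob: lean the tool out along the knob's axis.
- knob (a joint): Pull of the red knob in m: 0 home, 0.018 at its stop. A spring draws it in with 4 N at home, 10 N at the stop. Its round-ended 8 mm pin locks the carousel in a slot and clears the ring only above about 0.015; let go between slots, it rests on the ring at about 0.015, the carousel still turns, and the pin springs in at the next slot (1.5 mm clearance either side).
- carousel (a joint): Turn of the carousel in rad, 0 at the start (middle slot). Positive is anticlockwise from above: it carries the knob from the front towards the base's -y side (the robot's right). Slots at -0.5, 0 and 0.5, end stops at -0.62 and 0.62. It turns stiffly (0.12 N m, about 1 N at the knob) and stays where left. Jars and garlic on it are fixed; the upper ones reach 273 mm above the worktop.
- mug: White mug with a leaf pattern, about 92 mm across, 127 mm with its handle, 95 mm high, loose, beside the carousel on its left or its right. Origin: centre of the underside.
- tin: Green-labelled food tin, 76 mm across, 110 mm high, loose, on the other side of the carousel. Origin: centre of the underside.
Not all that is in view belongs to the job. Leave any blue look-alike of the mug alone.

How it is judged (in metres and radians):
On the way:
1. the knob is pulled out to its stop (value of joint knob above 0.0168 m), for 0.2 s.
At the end, for the whole second after the job is handed in: The carousel stands still, turned one stop (0.5 rad, within 0.04) towards the side of the mug, and the knob is fully home (within 3 mm), its pin in that slot (((y of mug in the frame of base above 0 m and value of joint carousel between -0.54 and -0.46 rad) or (y of mug in the frame of base below 0 m and value of joint carousel between 0.46 and 0.54 rad)) and value of joint knob below 0.003 m and velocity of joint carousel between -0.05 and 0.05 rad/s); the robot touches nothing.
It fails at once if the mug is pushed more than 20 mm or tipped (distance of mug from where it was at the start of the episode above 0.02 m or angle between mug's own z axis and vertical above 0.3 rad).
It fails at once if the tin is pushed more than 20 mm or tipped (distance of tin from where it was at the start of the episode above 0.02 m or angle between tin's own z axis and vertical above 0.3 rad).
It also fails if it takes over 43 s, if anything falls off the work surface, if the arm or the gripper's body presses on something with over 40 N, if the wrist force passes 120 N, or if a joint passes its speed limit or range.

## Working session

There is one attempt and no reset: what is moved stays moved. The work goes in short steps, Python scripts to look and compute and a shell command to move; the robot and the scene stay as the last step left them, time stands still between calls to the robot, and variables do not carry over. Pictures are saved under pics/ and viewed, at most 10 in all, crops included, and the job is handed in when it is done.

```bash
mkdir -p pics; ls; python3 - <<'E'
from plant import get_obs, vision
import cv2
print(get_obs())
for n in("scene","top"):
    c=vision.capture(n); cv2.imwrite(f"pics/{n}0.png",c["pixels"][:,:,::-1]); print(n,{k:v for k,v in c.items() if k!="pixels"})
E
```

```text
pics
{'time': 0.0, 'joint_positions': array([ 1.17897337e+00,  3.42696346e-01,  1.52502516e+00, -3.94257803e-06,
        1.27539924e+00, -1.45993545e-01]), 'dq': array([-0.00029125, -0.00073306,  0.00309885,  0.0002975 ,  0.0010932 ,
       -0.00046904]), 'tau': array([-1.30930664e-03, -4.31251681e+01, -2.44216830e+01,  7.17673148e-02,
        5.60577388e-02, -1.27595540e-04]), 'tool_pos': array([127.58180591, 508.83754196, 226.05581584]), 'tcp_rot': array([-3.14008027e+00, -2.18569672e-04,  2.89576423e+00]), 'contact_force': array([ 0.09736442, -0.24979241, -0.39100102]), 'moment': array([ 0.02172344, -0.00855294,  0.01982836]), 'finger_force': 0.0, 'grip_width': 91.96816721637795}
scene {'vfov': 48.95901524598322, 'cx': 312.69101648930473, 'cy': 242.1619645269221, 'dist': array([-0.12686245,  0.        ,  0.        ,  0.        ,  0.        ]), 'pose': array([[ 8.13847638e-01,  2.14731803e-01, -5.39946548e-01,
        -1.10545359e+02],
       [-5.80972565e-01,  3.18422632e-01, -7.49051337e-01,
        -8.90628198e+02],
       [ 1.10860566e-02,  9.23307793e-01,  3.83900793e-01,
         6.00814582e+02],
       [ 0.00000000e+00,  0.00000000e+00,  0.00000000e+00,
         1.00000000e+00]])}
top {'vfov': 45.41365384456502, 'cx': 328.0433842350154, 'cy': 241.03841963239725, 'dist': array([-0.08020832,  0.        ,  0.        ,  0.        ,  0.        ]), 'pose': array([[ 4.26774277e-01,  7.03956657e-01, -5.67722416e-01,
        -3.02328648e+02],
       [-9.04279236e-01,  3.40468562e-01, -2.57604777e-01,
        -3.95748980e+02],
       [ 1.19490374e-02,  6.23318685e-01,  7.81876613e-01,
         1.30417333e+03],
       [ 0.00000000e+00,  0.00000000e+00,  0.00000000e+00,
         1.00000000e+00]])}
```

View pics/scene0.png

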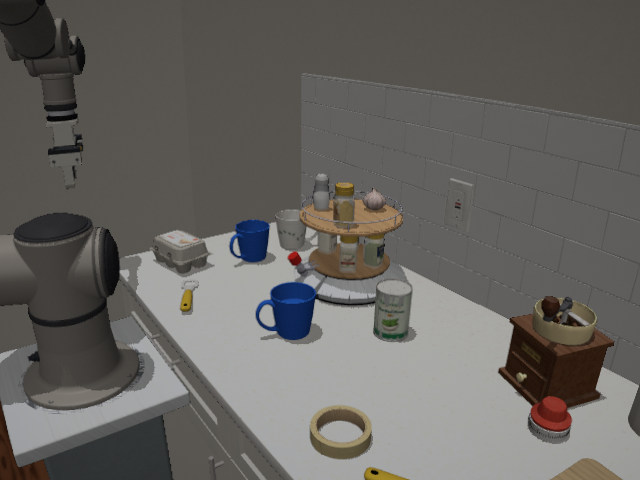

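View pics/top0.png

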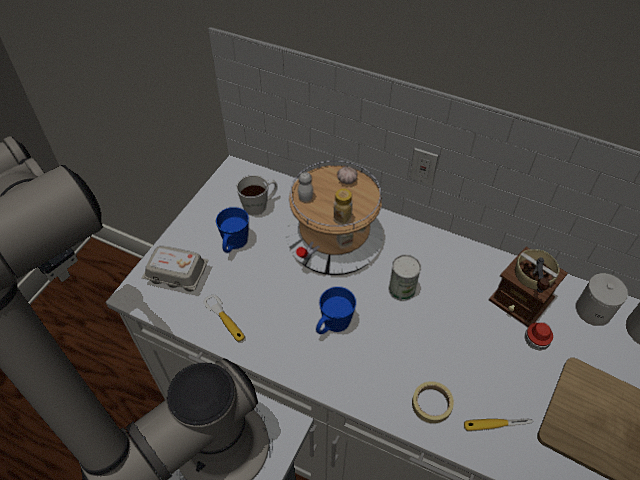

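The knob candidates are the red knob on the carousel at scene (295,258) / top (301,253), and the red-capped object at scene (551,413) / top (540,335). I choose the first, which sits on the carousel's front. The white mug is at scene (291,229), left of the carousel. The tin is at scene (393,309) on the right, and there are blue look-alikes at scene (252,241) and (293,311).

```bash
cat > h.py <<'E'
import numpy as np, cv2
from plant import get_obs, vision
from scipy.spatial.transform import Rotation as R
def K(c):
    f=240/np.tan(np.radians(c["vfov"]/2)); return np.array([[f,0,c["cx"]],[0,f,c["cy"]],[0,0,1]])
def ray(c,uv):
    p=cv2.undistortPoints(np.array([[uv]],float),K(c),c["dist"])[0,0]
    d=c["pose"][:3,:3]@np.array([p[0],-p[1],-1]); return c["pose"][:3,3],d/np.linalg.norm(d)
def plane(c,uv,z):
    o,d=ray(c,uv); return o+d*(z-o[2])/d[2]
def tri(rs):
    A=sum(np.eye(3)-np.outer(d,d) for o,d in rs); b=sum((np.eye(3)-np.outer(d,d))@o for o,d in rs)
    p=np.linalg.solve(A,b); return p,[np.linalg.norm(np.cross(p-o,d)) for o,d in rs]
def proj(c,p):
    T=np.linalg.inv(c["pose"]); q=T[:3,:3]@np.asarray(p,float)+T[:3,3]; q=q*[1,-1,-1]
    return cv2.projectPoints(q[None],np.zeros(3),np.zeros(3),K(c),c["dist"])[0][0,0]
def red(c,near,r=40):
    hsv=cv2.cvtColor(c["pixels"],cv2.COLOR_RGB2HSV)
    m=(((hsv[...,0]<8)|(hsv[...,0]>172))&(hsv[...,1]>150)&(hsv[...,2]>60)).astype(np.uint8)
    n,l,s,ce=cv2.connectedComponentsWithStats(m)
    return [(s[i],ce[i]) for i in range(1,n) if s[i,4]>20 and np.linalg.norm(ce[i]-near)<r]
E
python3 - <<'E'
from h import *
S=vision.capture("scene");T=vision.capture("top")
a=red(S,(295,258));b=red(T,(301,253));print(a,b)
p,e=tri([ray(S,a[0][1]),ray(T,b[0][1])]);print("knob",p,e)
# wood upper tier mask in top and scene
for n,c,nr in(("S",S,(350,215)),("T",T,(335,195))):
    h=cv2.cvtColor(c["pixels"],cv2.COLOR_RGB2HSV)
    m=((h[...,0]>8)&(h[...,0]<22)&(h[...,1]>90)&(h[...,2]>70)).astype(np.uint8)
    nn,l,s,ce=cv2.connectedComponentsWithStats(m)
    for i in range(1,nn):
        if s[i,4]>200 and np.linalg.norm(ce[i]-nr)<80: print(n,s[i],ce[i])
i1=cv2.resize(S["pixels"][160:340,220:440],None,fx=3,fy=3,interpolation=cv2.INTER_CUBIC)
i2=cv2.resize(T["pixels"][150:330,210:430],None,fx=3.4,fy=3.4,interpolation=cv2.INTER_CUBIC)
cv2.imwrite("pics/s1.png",i1[...,::-1]);cv2.imwrite("pics/t1.png",i2[:600,:,::-1])
E
```

```text
[(array([288, 252,  13,  13, 121], dtype=int32), array([294.24793388, 258.09090909]))] [(array([296, 247,  11,  10,  72], dtype=int32), array([300.68055556, 251.36111111]))]
knob [518.12566075  55.97955536  87.1148071 ] [np.float64(0.4701081141690823), np.float64(0.4701081141691448)]
S [354 199  45  22 571] [371.55166375 211.88616462]
S [305 200  48  21 544] [333.86764706 211.16911765]
S [ 300  209  103   34 1205] [351.80165975 226.75850622]
S [ 310  244   80   35 1114] [345.71454219 264.33842011]
T [ 292  166   88   59 2880] [336.57152778 195.10659722]
T [ 289  197   93   57 1540] [332.71753247 232.61623377]
```

View pics/s1.png

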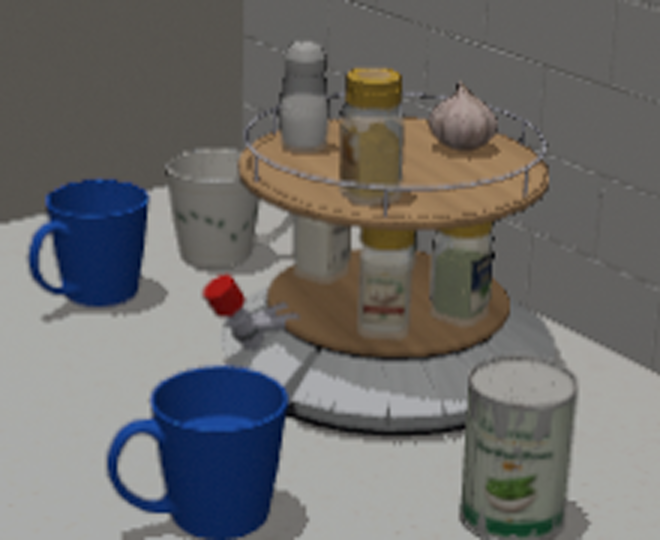

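View pics/t1.png

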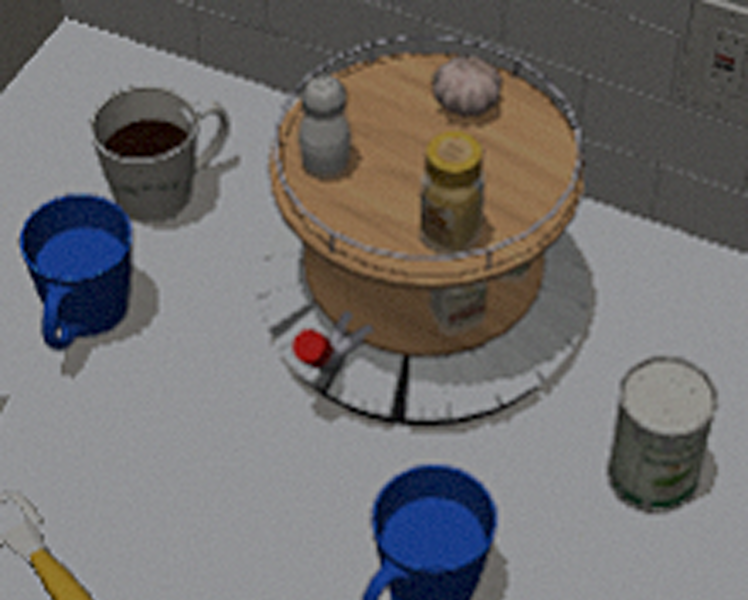

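The crops confirm the choice: the red knob is at scene (294,258), on a steel barrel in the middle slot. The white leaf mug is on the left, so the knob goes towards +y (carousel to -0.5). Next I locate the turning axis, mug, tin and blue mugs.

```bash
python3 - <<'E'
from h import *
from scipy.optimize import least_squares
S=vision.capture("scene");T=vision.capture("top")
P=np.array([518.1,56.,87.1])
for n,c,box in(("S",S,(295,195,410,232)),("T",T,(285,160,385,226))):
    h=cv2.cvtColor(c["pixels"],cv2.COLOR_RGB2HSV)
    m=((h[...,0]>8)&(h[...,0]<22)&(h[...,1]>90)&(h[...,2]>70)).astype(np.uint8)
    k=np.zeros_like(m);k[box[1]:box[3],box[0]:box[2]]=1;m&=k
    pts=np.column_stack(np.nonzero(m)[::-1])
    hull=cv2.convexHull(pts.astype(np.int32))[:,0]
    if n=="T": hull=hull[hull[:,1]<215]
    w=np.array([plane(c,q,177 if n=="T" else 175)[:2] for q in hull])
    f=least_squares(lambda x:np.hypot(*(w-x[:2]).T)-x[2],[650,100,125],loss="soft_l1",f_scale=3)
    print(n,f.x,np.round(f.fun,1)[:30], "knob r",np.linalg.norm(P[:2]-f.x[:2]),"dir",np.arctan2(*(f.x[:2]-P[:2])[::-1]))
# objects: blue mugs by colour; bounding
for n,c in(("S",S),("T",T)):
    h=cv2.cvtColor(c["pixels"],cv2.COLOR_RGB2HSV)
    m=((h[...,0]>100)&(h[...,0]<130)&(h[...,1]>130)&(h[...,2]>40)).astype(np.uint8)
    nn,l,s,ce=cv2.connectedComponentsWithStats(m)
    for i in range(1,nn):
        if s[i,4]>200: print(n,s[i],ce[i])
for nm,uv,z in(("mug rim",(210+147/3.4,150+125/3.4),95),("mug rim L",(210+94/3.4,150+125/3.4),95),("mug R",(210+197/3.4,150+125/3.4),95),("mug handle",(210+229/3.4,150+125/3.4),60),("tin top",(210+667/3.4,150+397/3.4),110),("tin L",(210+617/3.4,150+397/3.4),110),
 ("blueL rim",(210+77/3.4,150+240/3.4),95),("blueR rim",(210+434/3.4,150+518/3.4),95)): print(nm,plane(T,uv,z).round())
for uv in((290,320),(325,385),(405,388)): print("slot",plane(T,(210+uv[0]/3.4,150+uv[1]/3.4),30).round())
print("corner mug S",plane(S,(220+212/3,160+155/3),95).round(),"tin S",plane(S,(220+522/3,160+378/3),110).round())
E
```

```text
S [663.60318156  28.20580156 126.93902244] [-2.4 -1.7  0.6  1.   2.3  3.8  4.3  1.8 -1.8 -2.8 -3.2 -2.3 -1.3 -0.3
 33.6 33.7  1.4 -0.3 -2.5 -3.9] knob r 148.13403832361826 dir -0.18874742123904914
T [659.03232064  22.08482078 123.1405332 ] [ 0.5 -0.2  0.2  0.9  0.6  0.5 -2.3 -0.2 -0.9 -0.5  0.2  1.   1.1  0.2
 -0.6  0.6 -0.4 -0.5 -0.5] knob r 144.95571180015358 dir -0.23615825669314816
S [ 230  220   39   42 1215] [251.46502058 239.63127572]
S [ 256  282   60   58 2231] [290.81084715 309.3070372 ]
T [216 207  33  45 999] [232.72972973 226.95695696]
T [ 316  287   40   47 1296] [335.9691358  308.90123457]
mug rim [664. 285.  95.]
mug rim L [644. 327.  95.]
mug R [682. 247.  95.]
mug handle [723. 240.  60.]
tin top [ 576. -220.  110.]
tin L [ 559. -186.  110.]
blueL rim [526. 272.  95.]
blueR rim [ 410. -102.   95.]
slot [572. 103.  30.]
slot [525.  46.  30.]
slot [551. -13.  30.]
corner mug S [682. 320.  95.] tin S [ 582. -215.  110.]
```

```bash
cat >> h.py <<'E'
AX=np.array([661.3,25.,0]);Y0=-0.21
def target(turn,s,dz=0):
    """TCP pose with knob gripped at carousel angle turn, s mm out along knob axis"""
    th=Y0+turn; xb=np.array([np.cos(th),np.sin(th),0]); u=-.5*xb+np.array([0,0,.8660254])
    z=-u; y=np.array([-np.sin(th),np.cos(th),0]); x=np.cross(y,z)
    G=AX-147*xb+np.array([0,0,86.+dz])
    return G+u*(s-19), R.from_matrix(np.column_stack([x,y,z]))
def cur():
    o=get_obs(); return o["tool_pos"],R.from_euler("xyz",o["tcp_rot"])
def rel(t,c):
    return (c[1].inv().apply(t[0]-c[0])/1000).round(4).tolist(),(c[1].inv()*t[1]).as_rotvec().round(4).tolist()
E
python3 - <<'E'
from h import *
c=cur();print(rel(target(0,100),c),target(0,100)[0])
E
```

```text
([-0.448, -0.3464, 0.0705], [-0.0098, -0.5236, -0.0348]) [477.91920349  64.08623122 156.1480574 ]
```

```bash
python3 -m pendant '{"dp":[[-0.045,-0.035,0],[-0.09,-0.07,0],[-0.135,-0.105,0],[-0.18,-0.14,0],[-0.225,-0.175,0],[-0.27,-0.21,0],[-0.315,-0.245,0.01],[-0.36,-0.28,0.02]],"rotation":[[0,0,0],[0,-0.06,0],[0,-0.12,0],[0,-0.18,0],[0,-0.24,0],[0,-0.3,0],[0,-0.36,0],[0,-0.42,0]]}' 0.06; python3 -c "
from h import *
c=cur();print(get_obs()['joint_positions'],rel(target(0,100),c))"
```

```text
time: 1.3
tool_pos: [409.8, 148.7, 207.0]
tcp_rot: [3.141, 0.423, 2.896]
contact_force: [1.5, -0.0, -0.7]
grip_width: 60.1
finger_force: 0.0
[ 0.33734957  0.04425267  2.05503861 -0.35167053  0.71351001 -0.75885012] ([-0.0582, -0.0656, 0.0819], [-0.0156, -0.1005, -0.0318])
```

```bash
python3 -m pendant '{"dp":[[-0.02,-0.022,0.025],[-0.04,-0.045,0.05],[-0.058,-0.066,0.082],[-0.058,-0.066,0.082],[-0.058,-0.066,0.082]],"rotation":[[-0.005,-0.05,-0.01],[-0.01,-0.08,-0.02],[-0.0156,-0.1,-0.032],[-0.0156,-0.1,-0.032],[-0.0156,-0.1,-0.032]]}'; python3 -c "
from h import *
c=cur();print(get_obs()['joint_positions'],rel(target(0,100),c),rel(target(0,0),c))
T=vision.capture('top');S=vision.capture('scene')
a=red(S,(294,258));b=red(T,(301,252));print(a,b)
i=np.hstack([cv2.resize(x['pixels'][v-75:v+75,u-67:u+67],None,fx=2.9,fy=3,interpolation=cv2.INTER_CUBIC) for x,u,v in((S,300,250),(T,310,245))])
cv2.imwrite('pics/a.png',i[...,::-1])
"
```

```text
time: 1.92
tool_pos: [476.4, 65.1, 155.7]
tcp_rot: [-3.141, 0.52, 2.931]
contact_force: [0.1, -0.1, -0.3]
grip_width: 60.2
finger_force: 0.0
[ 0.0673546   0.15810871  2.15566743 -0.40814328  0.35178782 -0.94232694] ([-0.0018, -0.0007, 0.0004], [-0.0008, -0.0039, -0.0006]) ([-0.0021, -0.0006, 0.1004], [-0.0008, -0.0039, -0.0006])
[(array([288, 252,  13,  13, 120], dtype=int32), array([294.3       , 258.10833333]))] []
```

View pics/a.png

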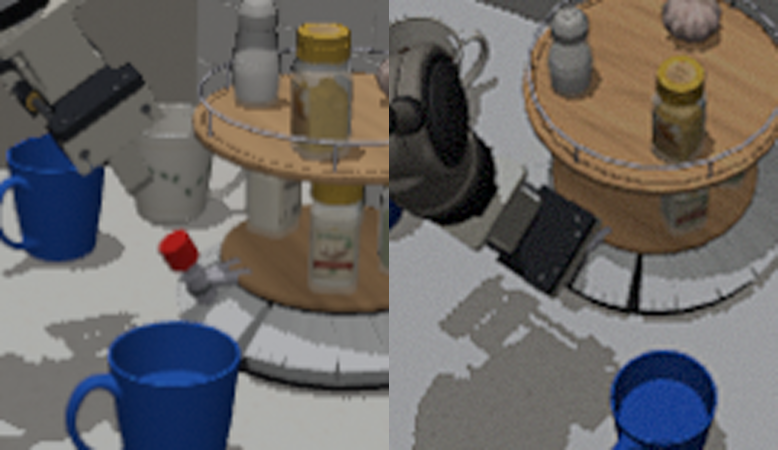

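The knob (crop 180,250) lies on the tool's line, and the fingers are well above it. I advance along the axis.

```bash
python3 -m pendant '{"dp":[[-0.002,0,0.02],[-0.002,0,0.04],[-0.002,0,0.06],[-0.002,0,0.06]],"rotation":[[0,0,0],[0,0,0],[0,0,0],[0,0,0]]}'; python3 -c "
from h import *
c=cur();print(get_obs()['joint_positions'],rel(target(0,0),c))"
```

```text
time: 2.52
tool_pos: [510.6, 64.0, 115.7]
tcp_rot: [-3.129, 0.506, 2.933]
contact_force: [-0.0, 0.4, 0.2]
grip_width: 60.2
finger_force: 0.0
[ 0.06443235  0.29462716  2.11448726 -0.5359036   0.28342437 -0.81216301] ([0.0066, -0.0061, 0.0492], [-0.0119, -0.0176, 0.0015])
```

Joint 5 is at its lower limit (0.28) with a 30° lean. I'll lean the tool only 22°. The flat pads still hold the cylinder, and the body stays about 50 mm from the tier edge, with a half width of 37.5 mm.

```bash
cat >> h.py <<'E'
def target(turn,s,tilt=22,dz=0,yaw=None):
    th=Y0+turn; v=lambda a,t:np.array([-np.sin(a)*np.cos(t),-np.sin(a)*np.sin(t),np.cos(a)])
    u=v(np.pi/6,th); to=th if yaw is None else yaw
    z=-v(np.radians(tilt),to); y=np.array([-np.sin(to),np.cos(to),0]); x=np.cross(y,z)
    xb=np.array([np.cos(th),np.sin(th),0]); G=AX-147*xb+np.array([0,0,86.+dz])
    return G+u*s+19*z, R.from_matrix(np.column_stack([x,y,z]))
E
python3 -c "
from h import *
c=cur();print(rel(target(0,45),c),rel(target(0,0),c))"
```

```text
([0.01, -0.0066, 0.0041], [-0.012, 0.122, 0.0007]) ([0.0093, -0.0061, 0.0491], [-0.012, 0.122, 0.0007])
```

```bash
python3 -m pendant '{"dp":[[0.004,-0.003,0.002],[0.01,-0.006,0.004],[0.01,-0.006,0.004],[0.01,-0.006,0.004]],"rotation":[[-0.006,0.06,0],[-0.012,0.122,0],[-0.012,0.122,0],[-0.012,0.122,0]]}'; python3 -c "
from h import *
c=cur();print(get_obs()['joint_positions'],rel(target(0,45),c),rel(target(0,0),c))"
```

```text
time: 3.02
tool_pos: [502.0, 58.8, 107.8]
tcp_rot: [-3.141, 0.385, 2.931]
contact_force: [0.1, -0.2, 0.3]
grip_width: 59.9
finger_force: 0.0
[ 0.01946126  0.30737785  2.05536217 -0.21693106  0.41169992 -1.15791513] ([-0.0003, 0.0002, 0.0006], [-0.0007, 0.0011, -0.0004]) ([-0.0065, 0.0002, 0.0451], [-0.0007, 0.0011, -0.0004])
```

```bash
python3 -m pendant '{"dp":[[-0.002,0,0.012],[-0.004,0,0.024],[-0.005,0,0.035],[-0.0065,0,0.045],[-0.0065,0,0.045]],"rotation":[[0,0,0],[0,0,0],[0,0,0],[0,0,0],[0,0,0]]}'; python3 -c "
from h import *
c=cur();print(get_obs()['joint_positions'],rel(target(0,0),c))
S=vision.capture('scene');print(red(S,(294,258)))
i=cv2.resize(S['pixels'][190:310,230:370],None,fx=5,fy=5,interpolation=cv2.INTER_CUBIC)
cv2.imwrite('pics/b.png',i[...,::-1])"
```

```text
time: 3.65
tool_pos: [524.5, 53.6, 66.9]
tcp_rot: [-3.141, 0.382, 2.931]
contact_force: [-0.9, -0.0, -0.0]
grip_width: 60.0
finger_force: 0.0
[ 0.00546109  0.4173147   2.04015966 -0.25949775  0.32045412 -1.12269343] ([-0.0004, 0.0006, -0.0014], [-0.0012, -0.002, -0.0009])
[]
```

View pics/b.png

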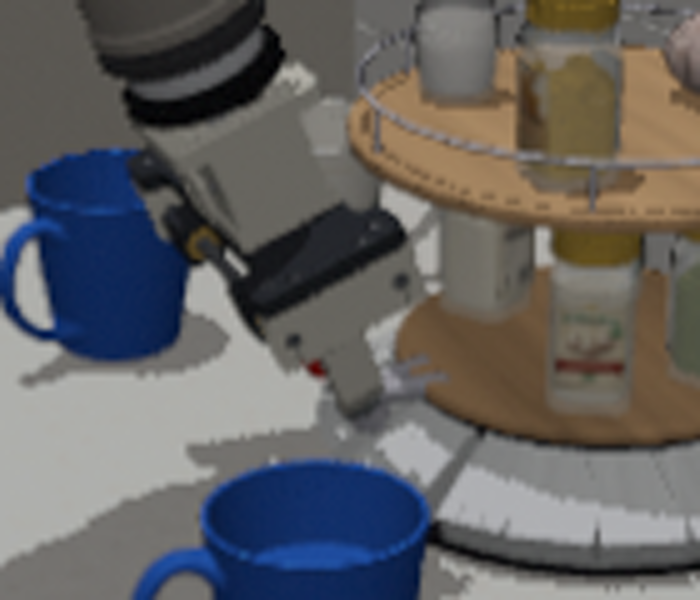

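```bash
python3 -c "
from h import *
S=vision.capture('scene');p,r=cur()
for v in((0,0,-19),(0,0,0),(0,-32,0),(0,-45,0),(0,-45,-19),(0,-45,-47)): print(v,((proj(S,p+r.apply(v))-[230,190])*5).round())
print(get_obs()['contact_force'])"
```

```text
(0, 0, -19) [320. 345.]
(0, 0, 0) [334. 376.]
(0, -32, 0) [360. 403.]
(0, -45, 0) [371. 415.]
(0, -45, -19) [357. 383.]
(0, -45, -47) [335. 334.]
[-0.6690653   0.23659971 -1.58816198]
```

The projected grasp point (crop 320,345) matches the knob's earlier pixel (crop 320,341), so I close.

```bash
python3 -m pendant '{"dp":[[0,0,0],[0,0,0],[0,0,0],[0,0,0],[0,0,0],[0,0,0]],"rotation":[[0,0,0],[0,0,0],[0,0,0],[0,0,0],[0,0,0],[0,0,0]]}' 0.015; python3 -c "
from h import *
c=cur();o=get_obs();print(o['moment'],rel(target(0,0),c),rel(target(0,8),c),rel(target(0,18),c),o['joint_positions'])"
```

```text
time: 4.5
tool_pos: [524.7, 53.8, 68.2]
tcp_rot: [-3.141, 0.384, 2.931]
contact_force: [-1.1, -0.3, 3.2]
grip_width: 27.2
finger_force: 30.0
[0.04847927 0.25309754 0.05557962] ([0.0002, 0.0003, -0.0003], [-0.0006, -0.0001, -0.0008]) ([0.0013, 0.0003, -0.0082], [-0.0006, -0.0001, -0.0008]) ([0.0027, 0.0003, -0.0181], [-0.0006, -0.0001, -0.0008]) [ 0.0058806   0.41477506  2.04027759 -0.25914003  0.32086069 -1.122947  ]
```

```bash
python3 -m pendant '{"dp":[[0.0007,0,-0.005],[0.0014,0,-0.01],[0.002,0,-0.014],[0.0025,0,-0.0178],[0.0025,0,-0.0178],[0.0025,0,-0.0178]],"rotation":[[0,0,0],[0,0,0],[0,0,0],[0,0,0],[0,0,0],[0,0,0]]}'; python3 -c "
from h import *
c=cur();o=get_obs();print(o['moment'],rel(target(0,0),c),rel(target(0,18),c),rel(target(-.05,18),c))"
```

```text
time: 5.25
tool_pos: [516.0, 55.6, 83.6]
tcp_rot: [-3.141, 0.384, 2.931]
contact_force: [5.4, -0.4, -8.0]
grip_width: 27.2
finger_force: 30.0
[ 0.13539379 -0.22764557  0.09293994] ([-0.0023, 0.0004, 0.0174], [-0.0005, -0.0, -0.0009]) ([0.0003, 0.0003, -0.0005], [-0.0005, -0.0, -0.0009]) ([0.0001, 0.0078, -0.0004], [0.0182, -0.0, 0.0455])
```

```bash
python3 -m pendant '{"dp":[[0.0002,0,-0.001],[0.0003,0,-0.0022],[0.0003,0,-0.0022],[0.0003,0,-0.0022]],"rotation":[[0,0,0],[0,0,0],[0,0,0],[0,0,0]]}'; python3 -c "
from h import *
c=cur();o=get_obs();print(o['moment'],rel(target(0,0),c),rel(target(0,18),c))
for t in(.06,.12,.18,.24,.3):
  print(t,rel(target(-t,18),target(0,18)))
for t in(.05,.1,.15,.2,.25):
  print(t,rel(target(-.3-t,18),target(-.3,18)))"
```

```text
time: 5.75
tool_pos: [515.8, 55.6, 84.4]
tcp_rot: [3.142, 0.384, 2.93]
contact_force: [18.6, -2.6, -28.2]
grip_width: 27.3
finger_force: 30.0
[ 0.02068607 -0.96343852  0.21640472] ([-0.0022, 0.0004, 0.0181], [-0.0005, -0.0003, -0.0012]) ([0.0004, 0.0004, 0.0003], [-0.0005, -0.0003, -0.0012])
0.06 ([-0.0002, 0.0089, 0.0001], [0.0225, 0.0, 0.0556])
0.12 ([-0.001, 0.0178, 0.0004], [0.045, 0.0, 0.1113])
0.18 ([-0.0022, 0.0267, 0.0009], [0.0674, 0.0, 0.1669])
0.24 ([-0.004, 0.0354, 0.0016], [0.0899, 0.0, 0.2225])
0.3 ([-0.0062, 0.044, 0.0025], [0.1124, 0.0, 0.2782])
0.05 ([-0.0002, 0.0074, 0.0001], [0.0187, 0.0, 0.0464])
0.1 ([-0.0007, 0.0149, 0.0003], [0.0375, 0.0, 0.0927])
0.15 ([-0.0016, 0.0222, 0.0006], [0.0562, -0.0, 0.1391])
0.2 ([-0.0028, 0.0296, 0.0011], [0.0749, -0.0, 0.1854])
0.25 ([-0.0043, 0.0368, 0.0017], [0.0937, 0.0, 0.2318])
```

The force rose to 34 N, so the knob is at its stop. I swing 0.3 rad first.

```bash
python3 -m pendant '{"dp":[[0,0,0.0006],[-0.0002,0.0089,0.0008],[-0.001,0.0178,0.0012],[-0.0022,0.0267,0.0017],[-0.004,0.0354,0.0024],[-0.0062,0.044,0.0033],[-0.0062,0.044,0.0033],[-0.0062,0.044,0.0033]],"rotation":[[0,0,0],[0.0225,0,0.0556],[0.045,0,0.1113],[0.0674,0,0.167],[0.09,0,0.2225],[0.1124,0,0.278],[0.1124,0,0.278],[0.1124,0,0.278]]}'; python3 -c "
from h import *
c=cur();o=get_obs();print(o['moment'],o['joint_positions'],rel(target(-.3,18),c))"
```

```text
time: 6.75
tool_pos: [531.4, 97.0, 84.1]
tcp_rot: [-3.141, 0.384, 2.631]
contact_force: [9.8, -4.8, -15.8]
grip_width: 27.4
finger_force: 30.0
[-0.10520213 -0.72398446  0.18758777] [ 0.17991206  0.43749045  1.92347163 -0.49042713  0.53264637 -0.48602965] ([0.0004, 0.0006, -0.0001], [-0.0012, -0.0003, -0.0003])
```

```bash
python3 -m pendant '{"dp":[[-0.0002,0.0074,0.0001],[-0.0007,0.0149,0.0003],[-0.0016,0.0222,0.0006],[-0.0028,0.0298,0.0011],[-0.0028,0.0298,0.0011],[-0.0028,0.0298,0.0011]],"rotation":[[0.0187,0,0.0464],[0.0375,0,0.0927],[0.0562,0,0.139],[0.075,0,0.1854],[0.075,0,0.1854],[0.075,0,0.1854]]}'; python3 -c "
from h import *
c=cur();o=get_obs();print(o['moment'],o['joint_positions'],rel(target(-.5,18),c),rel(target(-.5,13),c),rel(target(-.5,0),c))"
```

```text
time: 7.5
tool_pos: [548.3, 121.1, 84.0]
tcp_rot: [-3.14, 0.384, 2.431]
contact_force: [9.8, -5.5, -12.4]
grip_width: 27.1
finger_force: 30.0
[-0.08105944 -0.72770603  0.24003973] [ 0.25660511  0.49974671  1.80285886 -0.51334587  0.68156242 -0.22652261] ([0.0005, 0.0008, -0.0002], [-0.0021, -0.0001, -0.0002]) ([-0.0002, 0.0008, 0.0048], [-0.0021, -0.0001, -0.0002]) ([-0.002, 0.0008, 0.0177], [-0.0021, -0.0001, -0.0002])
```

```bash
python3 -m pendant '{"dp":[[0,0.0004,0.002],[-0.0003,0.0004,0.004],[-0.0006,0.0004,0.006],[-0.0009,0.0004,0.008],[-0.0011,0.0004,0.010],[-0.0011,0.0004,0.010]],"rotation":[[0,0,0],[0,0,0],[0,0,0],[0,0,0],[0,0,0],[0,0,0]]}'; python3 -c "
from h import *
c=cur();o=get_obs();print(o['moment'],rel(target(-.5,8),c),rel(target(-.5,0),c))"
```

```text
time: 8.25
tool_pos: [551.9, 118.3, 75.8]
tcp_rot: [-3.14, 0.384, 2.431]
contact_force: [4.4, -4.0, -5.0]
grip_width: 27.1
finger_force: 30.0
[-0.28688936 -0.30790212  0.04723207] ([0.0003, 0.0005, 0.0004], [-0.0019, 0.0002, -0.0006]) ([-0.0008, 0.0005, 0.0084], [-0.0019, 0.0002, -0.0006])
```

The spring still pulls inward (about 7 N) at 8 mm, so the pin is entering the slot. I lower the rest of the way.

```bash
python3 -m pendant '{"dp":[[-0.0003,0,0.002],[-0.0005,0,0.004],[-0.0008,0,0.006],[-0.001,0,0.0078],[-0.001,0,0.0078],[-0.001,0,0.0078]],"rotation":[[0,0,0],[0,0,0],[0,0,0],[0,0,0],[0,0,0],[0,0,0]]}'; python3 -c "
from h import *
c=cur();o=get_obs();print(o['moment'],rel(target(-.5,0),c))"
```

```text
time: 9.0
tool_pos: [554.9, 116.0, 69.3]
tcp_rot: [-3.141, 0.384, 2.431]
contact_force: [3.1, -3.7, -2.0]
grip_width: 27.1
finger_force: 30.0
[-0.37152542 -0.28560276  0.07649138] ([0.0002, 0.0003, 0.0009], [-0.0014, 0.0004, -0.0008])
```

```bash
python3 -m pendant '{"dp":[[0,0,0],[0,0,0],[0,0,0],[0,0,0],[0,0,0]],"rotation":[[0,0,0],[0,0,0],[0,0,0],[0,0,0],[0,0,0]]}' 0.06 && python3 -m pendant '{"dp":[[0,0,-0.015],[0,0,-0.035],[0.005,0,-0.06],[0.01,0,-0.09],[0.02,0,-0.12],[0.03,0,-0.15],[0.03,0,-0.15]],"rotation":[[0,0,0],[0,0,0],[0,0,0],[0,0,0],[0,0,0],[0,0,0],[0,0,0]]}'; python3 -c "
from h import *
S=vision.capture('scene');T=vision.capture('top')
print(get_obs()['joint_positions'])
G=target(-.5,0)[0]-19*target(-.5,0)[1].as_matrix()[:,2];G15=target(-.5,15)[0]-19*target(-.5,0)[1].as_matrix()[:,2]
a=red(S,proj(S,G));print(G,a,red(T,proj(T,G)),proj(S,G),proj(S,G15))
i=cv2.resize(S['pixels'][170:320,230:430],None,fx=4,fy=4,interpolation=cv2.INTER_CUBIC)
cv2.imwrite('pics/c.png',i[...,::-1])"
```

```text
time: 9.62
tool_pos: [554.8, 116.7, 69.1]
tcp_rot: [-3.141, 0.384, 2.431]
contact_force: [-1.0, -0.8, 0.1]
grip_width: 60.1
finger_force: 0.0
time: 10.5
tool_pos: [491.3, 172.9, 199.6]
tcp_rot: [3.138, 0.386, 2.431]
contact_force: [-0.0, 0.2, -0.6]
grip_width: 60.1
finger_force: 0.0
[ 0.39383497  0.29911385  1.74553466 -0.42065314  0.96057118 -0.24686392]
[549.82080423 120.81956434  86.        ] [(array([285, 241,  12,  12, 103], dtype=int32), array([290.72815534, 246.31067961]))] [(array([281, 231,  11,   9,  76], dtype=int32), array([285.82894737, 235.03947368]))] [290.23682215 246.76697436] [287.21011019 241.81265656]
```

View pics/c.png

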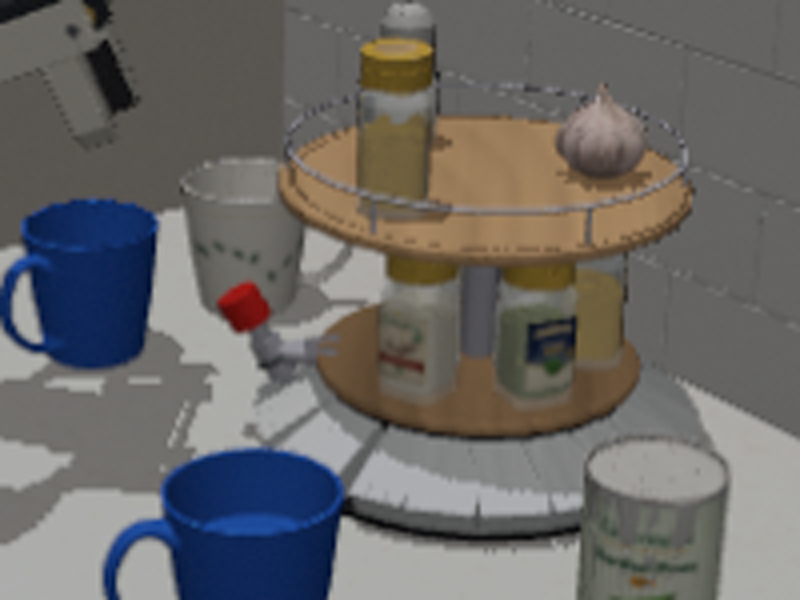

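The knob is at scene (290.7,246.3), within 1 px of its predicted home at -0.5 rad (290.2,246.8). With the pin resting on the ring it would be at (287.2,241.8). The mug and tin stand upright and the gripper is clear. One triangulated check, then I hand in.

```bash
python3 -c "
from h import *
from plant import workorder
S=vision.capture('scene');T=vision.capture('top')
p,e=tri([ray(S,red(S,(291,246))[0][1]),ray(T,red(T,(286,235))[0][1])]);d=AX-p
turn=np.arctan2(d[1],d[0])-np.arctan2(25-55.98,661.3-518.13);print(p,np.hypot(*d[:2]),turn)
if abs(turn+.5)<.03 and p[2]<91: print(workorder.close_job())"
```

```text
[549.0701832  117.38324507  88.57156435] 145.36229136028936 -0.47560436218975916
the job is handed in; nothing more can be done
None
```

The knob was pulled to its stop, the carousel swung one stop towards the mug (about -0.48 rad by camera, commanded -0.5), the knob sprang home to within camera accuracy, and the job is handed in; the mug and tin were not touched.

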